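# Free a stuck ceramic cup from its steel pot by the kiln

## Robot

A 6-joint arm with a two-finger parallel gripper is mounted at the origin on the work surface. World frame = base frame: x ahead of the robot, y to its left, z up, the work surface at z = 0. Lengths are in m, angles in rad, forces in N, time in s.
With the tool pointing down it reaches from about 0.375 to 0.975 m from the base axis. Payload 3.8 kg.
Tool frame: the origin (TCP) lies midway between the tips of the shut fingers; the grasp point (between the pads) lies 19 mm behind it; x points along the fingers, y is the direction in which the jaws open and shut, and the axes are right-handed (so a half turn about x gives the same grasp; the last joint's range is limited). The gripper opens to 88 mm and grips with 3 to 60 N. Pads are 18 mm wide; open, the fingers measure 123 mm over their backs; the gripper's body (75 mm by 187 mm) begins 45 mm behind the grasp point.
Start: joints at [1.269, 0.264, 1.604, -0, 1.274, -0.037], TCP at [0.177, 0.651, 0.239] pointing down, gripper open.
Joint ranges: [-2.63, 2.63], [-0.94, 2.18], [0.31, 2.57], [-1.31, 4.45], [0, 2.66], [-2.55, 2.55]. Speed limits (rad/s): [2.57, 2.57, 3.14, 3.14, 3.14, 3.14].

## Interface

Orientations are given as a rotation vector (axis times angle).
In Python, from cell import manip, inverse_kinematics, cams, order gives the robot as it stands. Calls block until the motion is done:
- manip.move_pose(position, orientation): joint-space move of the TCP to a pose.
- manip.move_linear(position, rate=0.15, rot=None): straight line of the TCP; rot=None keeps the orientation; rate is the mean speed in m/s.
- manip.set_joints(angles): joint-space move.
- manip.set_gripper(opening, force=None): finger opening in m; force is the grip in N (None keeps the last); returns when the fingers have stopped.
- manip.dwell(seconds).
- inverse_kinematics(position, orientation): joint angles nearest the present ones, or None.
- manip.state(): the state.
- cams.capture(name): name is "scene" or "top"; returns a dict with "image" (400x640x3 uint8, blue, green, red), "z_map" (400x640 float32, m along the optical axis (not along the pixel's ray), 0 where there is no reading), "intrinsics" (3x3 intrinsics, pixels), "k1" (the pictures are not rectified: a ray, as slopes to the right and down, at radius r is drawn at 1 + k1 r^2 times it, then the intrinsics apply), "position" and "orientation" of the camera in the world. Camera axes: x right, y down, z forward; pixel columns grow to the right and rows downward; lengths in m; the calibration is good to about 2 mm. A picture is of the moment at which its call begins.
A pose or a line that the arm cannot do raises manip.IKError and nothing moves.
- order.close_job(): hands the job in, once; it reports no verdict.
The state is a dict: "clock": time; "joint_pos": joint angles; "joint_velocities": joint speeds; "tau": joint torques, N m; "tool_pos": TCP position; "tcp_rot": TCP orientation; "contact_force": force on the tool from outside, world axes, zero at the start; "moment": the same for the moment, N m; "gripper_width": finger opening in m.
Only numpy, scipy, OpenCV 4.12 (cv2) and the standard library are available. Lean on these libraries where they do the work, as an engineer would, in place of code of your own. Each camera call takes 0.05 s, during which the arm holds its last target.

## Task

The ceramic cup is stuck in its steel pot beside the bead kiln. Grip it by its rim, twist it at least 20 degrees to break it loose while it is still in the pot, then pull it up out of the pot and stand it upright, wholly on the flat bar deck of the steel mandrel cooling rack. Set it down without dropping it and let go.

Things in the scene. Friction and masses are not known exactly. Their poses are not given: they have to be found in the camera images.
- cup: White round ceramic cup, open top, no handle: outer diameter 80 mm, inner 64, height 92, 85 deep, 0.25 to 0.5 kg. Origin: centre of its underside; z up. Starts seated in the pot, 40 mm of it above the pot's rim. Spread the fingers inside it or pinch its wall (8 mm). Stuck by friction only: about 10 to 14 N to pull, up to 0.7 N m to twist, either way, no stops.
- pot: Round steel pot, fixed to the slab: outer diameter 96 mm, rim 58 mm above the slab, foot flange 110 mm; inner floor 6 mm up. Spring leaves inside press on the cup up to 50 mm above the slab. Origin: centre of its underside. The cup starts in it, centred, same yaw. An identical pot with no cup stands near: leave it alone.
- rack: Steel mandrel cooling rack, fixed: flat square deck of parallel bars, 160 x 160 mm, top 40 mm above the slab, on four feet. Origin: under the deck's centre, at slab height; x, y along the deck's edges. At its +x edge (x = 85 mm) stands an upright notched comb, 70 mm above the slab.
There are look-alikes about, which are no part of the job. Leave any orange or yellow look-alike of the cup alone.

How it is judged:
On the way, in this order (a step that is already met when the one before it is completed fails the run):
1. the cup is twisted by at least 15 degrees while still in the pot (raised less than 30 mm) (angle between the x axis of cup and the x axis of pot, either way round above 0.26 rad and z of cup in the frame of pot below 0.036 m and horizontal distance between cup and pot below 0.01 m and angle between cup's own z axis and vertical below 0.2 rad), for 0.1 s.
2. the cup is pulled clear of the pot, its underside above the pot's rim (z of cup in the frame of pot above 0.06 m), for 0.1 s.
At the end, for the whole second after the job is handed in: The cup stands upright (within 7 degrees), at rest, its underside on the rack's deck and its centre within 42 mm of the deck's centre along each of the deck's edges (x of cup in the frame of rack between -0.042 and 0.042 m and y of cup in the frame of rack between -0.042 and 0.042 m and z of cup in the frame of rack between 0.034 and 0.046 m and angle between cup's own z axis and vertical below 0.12 rad and linear speed of cup below 0.02 m/s); the robot touches nothing.
It fails at once if the cup is dropped (falls free from more than about 25 mm) (linear speed of cup above 0.7 m/s and contact force between the fingers and cup below 0.1 N).
It also fails if it takes over 48 s, if anything falls off the work surface, if the arm or the gripper's body presses on something with over 40 N, if the wrist force passes 120 N, or if a joint passes its speed limit or range.

## Working session

There is one attempt and no reset: what is moved stays moved. The work goes in short steps, each a Python script; the robot and the scene stay as the last script left them, time stands still between calls to the robot, and variables do not carry over. Pictures are saved under pics/ and viewed, and the job is handed in when it is done.

```bash
ls; mkdir -p pics; python3 - <<'E'
from cell import manip,cams
import cv2,numpy as np
for n in("scene","top"):
    c=cams.capture(n); cv2.imwrite(f"pics/{n}0.png",c["image"]); np.savez(f"{n}0.npz",**{k:v for k,v in c.items()})
    print(n,c["intrinsics"].tolist() if hasattr(c["intrinsics"],'tolist') else c["intrinsics"],c["k1"],c["position"],c["orientation"])
s=manip.state();print(s)
E
```

```text
pics
scene [[397.878921150267, 0.0, 319.7056567568332], [0.0, 397.878921150267, 205.0785077050326], [0.0, 0.0, 1.0]] -0.06681106993363173 [ 1.15889452 -0.34256425  0.60362138] [-1.88338361 -1.30002952  0.62356573]
top [[513.1596045792015, 0.0, 322.56337869013475], [0.0, 513.1596045792015, 196.19181806298033], [0.0, 0.0, 1.0]] 0.047197876146840935 [ 0.28864541 -0.07516453  1.37546486] [-2.12290104  2.17348093 -0.13110711]
{'clock': 0.1, 'joint_pos': array([ 1.26911626e+00,  2.64662430e-01,  1.60520059e+00, -3.05161030e-05,
        1.27371176e+00, -3.69117472e-02]), 'joint_velocities': array([ 0.00037236, -0.00158295, -0.00336056, -0.00029561, -0.00141942,
        0.00062928]), 'tau': array([ 1.18251486e-03, -5.03611708e+01, -3.58075976e+01,  7.30285677e-02,
        2.31928693e-02, -6.36937398e-05]), 'tool_pos': array([0.17646975, 0.65087195, 0.23754278]), 'tcp_rot': array([ 0.20629832,  1.56109104, -0.20938255]), 'contact_force': array([-0.17694428,  0.83219982, -0.161721  ]), 'moment': array([ 0.02770789, -0.01424719,  0.00035005]), 'gripper_width': 0.08836674292498761}
```

View pics/scene0.png

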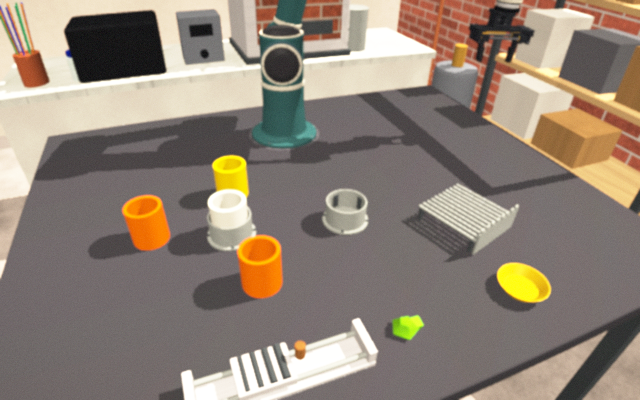

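View pics/top0.png

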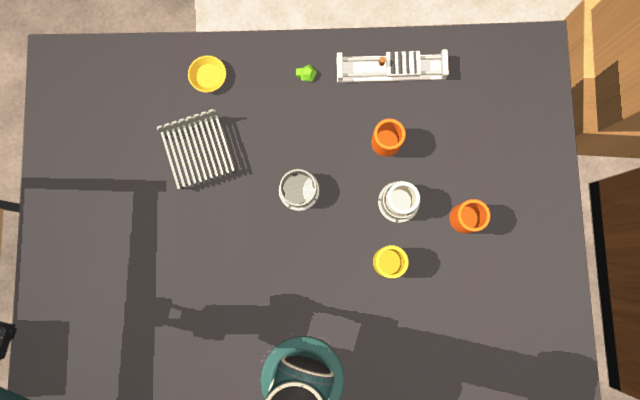

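The top view shows these objects:
- White cup in its pot at (400,200).
- Empty pot at (299,190).
- Orange look-alikes at (388,138) and (470,216).
- Yellow look-alike at (391,262).
- Rack at (197,150), with its comb along the far edge near (187,120).

The only white round cup is the one in the pot at (400,200), so that's the target. I'll confirm with crops.

```bash
cat > h.py <<'E'
import numpy as np,cv2
from scipy.spatial.transform import Rotation as R
def rays(c,uv):
    K=np.array(c["intrinsics"]);k=float(c["k1"]);uv=np.atleast_2d(uv).astype(float)
    d=(uv-[K[0,2],K[1,2]])/[K[0,0],K[1,1]]
    s=d.copy()
    for _ in range(20): s=d/(1+k*(s**2).sum(1,keepdims=True))
    v=np.c_[s,np.ones(len(s))]
    return R.from_rotvec(c["orientation"]).apply(v)
def onplane(c,uv,z):
    v=rays(c,uv);p=np.array(c["position"]);return p+v*((z-p[2])/v[:,2:3])
def project(c,P):
    K=np.array(c["intrinsics"]);k=float(c["k1"])
    q=R.from_rotvec(c["orientation"]).inv().apply(np.atleast_2d(P)-c["position"]);s=q[:,:2]/q[:,2:3]
    s=s*(1+k*(s**2).sum(1,keepdims=True));return s*[K[0,0],K[1,1]]+[K[0,2],K[1,2]]
def cloud(c):
    z=c["z_map"];v,u=np.mgrid[:z.shape[0],:z.shape[1]]
    w=rays(c,np.c_[u.ravel(),v.ravel()])
    cam=R.from_rotvec(c["orientation"]).inv().apply(w)
    P=w/cam[:,2:3]*z.reshape(-1,1)+c["position"];P[z.ravel()==0]=np.nan
    return P.reshape(*z.shape,3)
E
python3 - <<'E'
from h import *
t=dict(np.load("top0.npz"));s=dict(np.load("scene0.npz"))
a=cv2.resize(t["image"][165:235,345:445],None,fx=4,fy=4,interpolation=2);b=cv2.resize(t["image"][95:200,145:250],None,fx=3.8,fy=3.8,interpolation=2)
e=cv2.resize(s["image"][180:260,180:280],None,fx=4,fy=4,interpolation=2)
o=np.zeros((600,800,3),np.uint8);o[:280,:400]=a;o[280:600,:400]=e;o[:399,400:799]=b;cv2.imwrite("pics/crop1.png",o)
P=cloud(t)
# cup rim from depth
def fit(c,m,lo,hi,n):
    Q=P if c is t else cloud(s); sel=m&(Q[...,2]>lo)&(Q[...,2]<hi); X=Q[sel]
    (x,y),r=cv2.minEnclosingCircle(X[:,:2].astype(np.float32)); print(n,len(X),np.median(X[:,2]),X.mean(0),(x,y),r)
m=np.zeros((400,640),bool);m[175:230,370:430]=1
fit(t,m,.088,.11,"cup rim top");fit(t,m,.048,.066,"pot rim")
m=np.zeros((400,640),bool);m[185:230,205:250]=1
fit(s,m,.088,.11,"cup rim scene")
m=np.zeros((400,640),bool);m[100:195,150:245]=1
X=P[m&(P[...,2]>.033)&(P[...,2]<.047)];rr=cv2.minAreaRect(X[:,:2].astype(np.float32));print("deck",len(X),rr,cv2.boxPoints(rr).tolist())
X=P[m&(P[...,2]>.055)];print("comb",len(X),X.mean(0),cv2.minAreaRect(X[:,:2].astype(np.float32)))
print("slab z",np.nanmedian(P[260:280,200:300,2]))
E
```

```text
cup rim top 310 0.09761141649580674 [ 0.45066739 -0.26429935  0.09739426] (0.45057040452957153, -0.2645912766456604) 0.0398845337331295
pot rim 222 0.057037115826840123 [ 0.44058366 -0.25760907  0.05682297] (0.44953453540802, -0.26522955298423767) 0.04803004488348961
cup rim scene 456 0.09658426350283505 [ 0.45605457 -0.26840112  0.09532103] (0.4527333378791809, -0.26481401920318604) 0.042347658425569534
deck 1895 ((0.597572922706604, 0.26750022172927856), (0.16843067109584808, 0.1613728553056717), 16.611465454101562) [[0.4938056468963623, 0.32074376940727234], [0.5399389266967773, 0.166105717420578], [0.7013401985168457, 0.2142566740512848], [0.6552069187164307, 0.3688947260379791]]
comb 189 [0.67628544 0.2920084  0.06456959] ((0.6777963638305664, 0.2914116382598877), (0.008231382817029953, 0.16082830727100372), 16.832712173461914)
slab z 0.0001786971425565831
```

View pics/crop1.png

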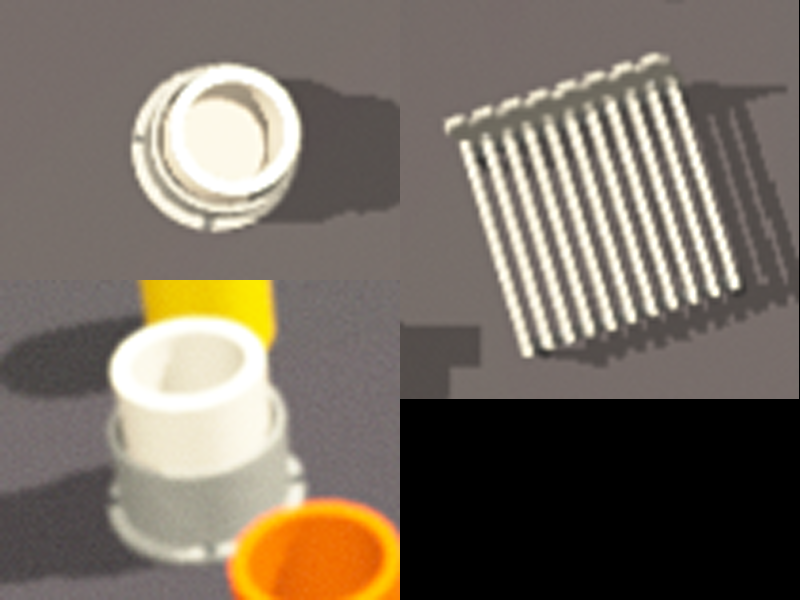

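The crops confirm it: the white cup sits in the grey pot, with its rim at z=0.098 and centre at about (0.4506, -0.2647). The rack deck centre is about (0.596, 0.267), yaw 16.7°, with the comb on the far side. I'll use an internal spread grip.

```bash
cat >> h.py <<'E'
def down(a):
    x=np.array([0,0,-1.]);y=np.array([np.cos(a),np.sin(a),0]);return R.from_matrix(np.c_[x,y,np.cross(x,y)]).as_rotvec()
CUP=np.array([.4506,-.2647]);RACK=np.array([.596,.267])
def p(xy,z): return np.array([xy[0],xy[1],z])
E
python3 - <<'E'
from h import *
from cell import manip,inverse_kinematics as ik,cams
for d in range(-180,180,30):
    q=ik(p(CUP,.06),down(np.radians(d)));r=ik(p(RACK,.15),down(np.radians(d)));print(d,None if q is None else q.round(2),None if r is None else r.round(2))
print(np.degrees(np.arctan2(*R.from_rotvec(manip.state()["tcp_rot"]).as_matrix()[[1,0],1])))
E
```

```text
-180 None None
-150 [-0.58  0.16  2.09 -0.    0.89  2.04] None
-120 [-0.58  0.16  2.09  0.    0.89  1.52] [0.38 0.29 1.74 0.   1.11 2.48]
-90 [-0.58  0.16  2.09 -0.    0.89  0.99] [ 0.38  0.29  1.74 -0.    1.11  1.95]
-60 [-0.58  0.16  2.09 -0.    0.89  0.47] [ 0.38  0.29  1.74 -0.    1.11  1.43]
-30 [-0.58  0.16  2.09 -0.    0.89 -0.06] [0.38 0.29 1.74 0.   1.11 0.91]
0 [-0.58  0.16  2.09 -0.    0.89 -0.58] [ 0.38  0.29  1.74 -0.    1.11  0.38]
30 [-0.58  0.16  2.09 -0.    0.89 -1.1 ] [ 0.38  0.29  1.74  0.    1.11 -0.14]
60 [-0.58  0.16  2.09 -0.    0.89 -1.63] [ 0.38  0.29  1.74 -0.    1.11 -0.66]
90 [-0.58  0.16  2.09  0.    0.89 -2.15] [ 0.38  0.29  1.74 -0.    1.11 -1.19]
120 None [ 0.38  0.29  1.74 -0.    1.11 -1.71]
150 None [ 0.38  0.29  1.74 -0.    1.11 -2.23]
74.83040873553908
```

```bash
python3 - <<'E'
from h import *
from cell import manip,cams
t=dict(np.load("top0.npz"));P=cloud(t)
for n,(u,v) in dict(o1=(388,138),o2=(470,216),y=(391,262)).items():
    X=P[v-20:v+20,u-20:u+20].reshape(-1,3);X=X[X[:,2]>.05];print(n,X.mean(0).round(3),X[:,2].max())
manip.set_gripper(.016,force=20)
manip.move_pose(p(CUP,.22),down(np.radians(-30)))
manip.move_linear(p(CUP,.115),rate=.15)
s=manip.state();print(s["clock"],s["tool_pos"],s["gripper_width"],s["contact_force"],s["moment"])
c=cams.capture("scene");cv2.imwrite("pics/s1.png",cv2.resize(c["image"][100:280,130:350],None,fx=3,fy=3))
c=cams.capture("top");cv2.imwrite("pics/t1.png",cv2.resize(c["image"][120:260,330:500],None,fx=3,fy=3))
E
```

```text
o1 [ 0.614 -0.237  0.082] 0.0993679137768797
o2 [ 0.403 -0.437  0.082] 0.09964145328847529
y [ 0.292 -0.232  0.086] 0.10054248889861128
5.425 [ 0.4512769  -0.26503632  0.11576916] 0.015850781311940437 [0.06561981 0.21298976 0.31998056] [-0.08229948  0.1466239   0.00180403]
```

View pics/s1.png

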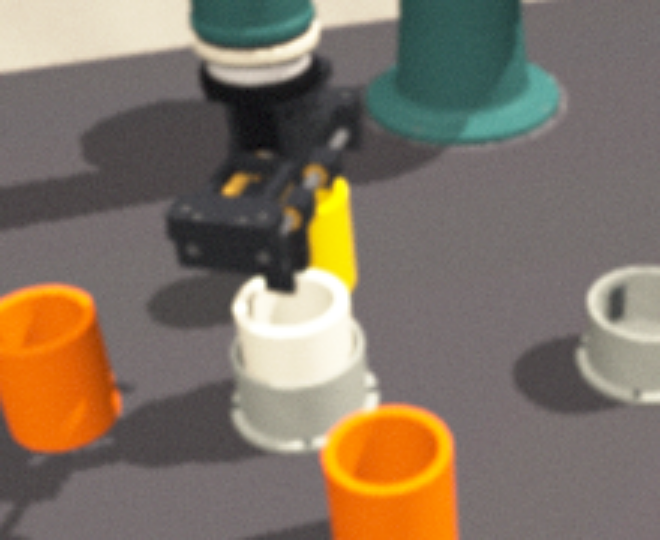

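The fingers hang over the cup opening at about (290,285) in the crop, clear of the neighbouring cups. Next I'll lower, spread and twist.

```bash
python3 - <<'E'
from h import *
from cell import manip,cams
def rep(n):
    s=manip.state();print(n,round(s["clock"],2),s["tool_pos"].round(4),round(s["gripper_width"],4),s["contact_force"].round(1),s["moment"].round(2));return s
for z in(.09,.06):
    manip.move_linear(p(CUP,z),rate=.08); s=rep("down")
    if abs(s["contact_force"]).max()>8: raise SystemExit
manip.set_gripper(.06,force=50); manip.dwell(.2); rep("spread")
E
```

```text
down 5.98 [ 0.45   -0.2644  0.0892] 0.0164 [ 0.3  0.7 -0.4] [-0.06  0.07  0.02]
down 6.51 [ 0.4501 -0.2644  0.0593] 0.0164 [-0.4  0.   0.1] [-0.09  0.1   0.01]
spread 7.08 [ 0.4514 -0.2652  0.0605] 0.0306 [ 4.5 -2.  -1.1] [-0.44 -0.52 -0.  ]
```

```bash
python3 - <<'E'
from h import *
from cell import manip,cams
def rep(n):
    s=manip.state();a=np.degrees(np.arctan2(*R.from_rotvec(s["tcp_rot"]).as_matrix()[[1,0],1]));print(n,round(s["clock"],2),s["tool_pos"].round(4),round(a,1),round(s["gripper_width"],4),s["contact_force"].round(1),s["moment"].round(2));return s
for a in range(-20,21,10):
    manip.move_pose(p(CUP+[.0006,-.0004],.06),down(np.radians(a)));s=rep(a)
    if np.linalg.norm(s["contact_force"])>50: break
manip.dwell(.2);rep("end")
c=cams.capture("scene");cv2.imwrite("pics/s2.png",cv2.resize(c["image"][130:260,170:300],None,fx=4,fy=4))
E
```

```text
-20 7.38 [ 0.451  -0.2649  0.0603] -20.1 0.0309 [0.2 1.8 2.9] [-0.    0.01  0.31]
-10 7.67 [ 0.451  -0.2651  0.0603] -10.2 0.031 [-0.4  0.6  5.2] [-0.01  0.16  0.58]
0 7.96 [ 0.4513 -0.2652  0.0603] -0.3 0.0308 [-0.3  1.2  5. ] [-0.01  0.17  0.36]
10 8.25 [ 0.4514 -0.2653  0.0603] 9.7 0.0303 [-0.3  0.5  5.4] [-0.04  0.11  0.31]
20 8.54 [ 0.4514 -0.2653  0.0603] 19.8 0.0306 [-0.5  0.1  4.6] [0.02 0.03 0.61]
end 8.74 [ 0.4514 -0.2653  0.0603] 19.8 0.0309 [-0.2  0.8  5.8] [0.02 0.06 0.63]
```

View pics/s2.png

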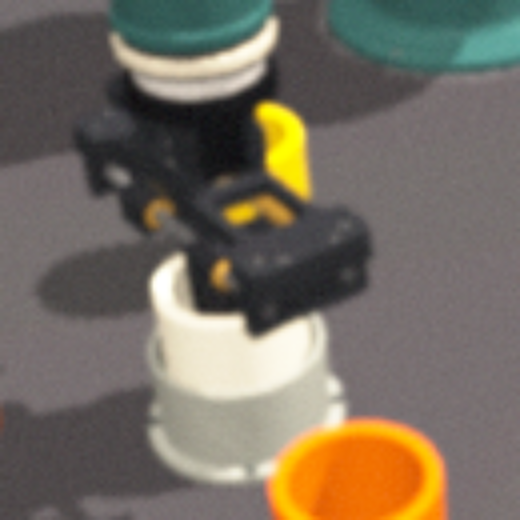

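The fingers are in the cup at (215,290) in the crop and the cup is still seated. The twist moment settled between 0.3 and 0.6 N m, which fits the cup turning. A finger slip isn't visible, so I'll add margin with a firmer grip and more twist, then pull slowly.

```bash
python3 - <<'E'
from h import *
from cell import manip,cams
def rep(n):
    s=manip.state();a=np.degrees(np.arctan2(*R.from_rotvec(s["tcp_rot"]).as_matrix()[[1,0],1]));print(n,round(s["clock"],2),s["tool_pos"].round(4),round(a,1),round(s["gripper_width"],4),s["contact_force"].round(1),s["moment"].round(2));return s
manip.set_gripper(.06,force=60)
C=CUP+[.0006,-.0004]
for a in (35,50,65):
    manip.move_pose(p(C,.06),down(np.radians(a)));rep(a)
for z in (.065,.07,.08,.10):
    manip.move_linear(p(C,z),rate=.04);rep(z)
c=cams.capture("scene");cv2.imwrite("pics/s3.png",cv2.resize(c["image"][110:260,170:300],None,fx=4,fy=4))
E
```

```text
35 9.37 [ 0.4514 -0.2653  0.0603] 34.7 0.0312 [-1.2 -0.1  5.1] [-0.06  0.08  0.33]
50 9.72 [ 0.4514 -0.2654  0.0603] 49.8 0.0312 [-0.   0.1  5.5] [-0.01 -0.05  0.64]
65 10.08 [ 0.4515 -0.2654  0.0603] 64.6 0.0309 [1.  0.2 4.5] [-0.1  -0.04  0.35]
0.065 10.36 [ 0.4502 -0.2646  0.0639] 64.8 0.0315 [ 0.8 -1.4 -6.5] [-0.28 -0.16 -0.16]
0.07 10.63 [ 0.4505 -0.2647  0.0695] 65.0 0.0314 [ 1.1 -1.  -7.7] [-0.27 -0.07 -0.14]
0.08 11.03 [ 0.4512 -0.2649  0.0807] 65.0 0.031 [-2.2 -0.3 -3.7] [ 0.05  0.18 -0.05]
0.1 11.68 [ 0.4517 -0.2653  0.1009] 65.0 0.031 [-0.8  0.2 -1.9] [0.16 0.18 0.  ]
```

View pics/s3.png

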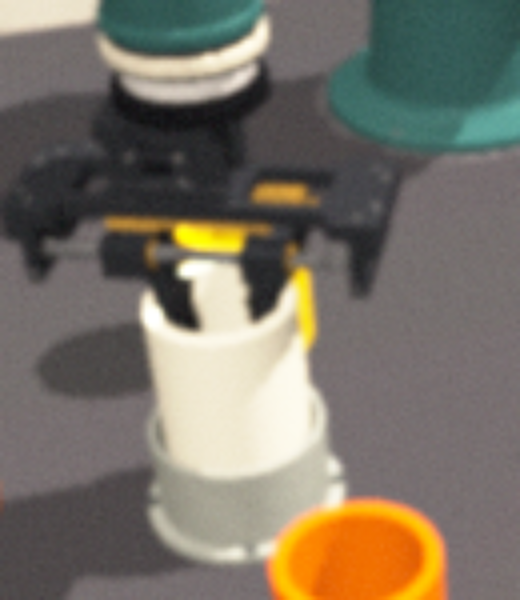

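The cup has come up with the fingers, upright; its rim is at (225,310) and the pot stayed put. Now lift it clear and carry it to the rack.

```bash
python3 - <<'E'
from h import *
from cell import manip,cams
def rep(n):
    s=manip.state();print(n,round(s["clock"],2),s["tool_pos"].round(4),round(s["gripper_width"],4),s["contact_force"].round(1),s["moment"].round(2));return s
C=CUP+[.0006,-.0004];o=down(np.radians(65))
manip.move_linear(p(C,.22),rate=.1);manip.dwell(.2);rep("up")
for f in (.5,1):
    # joint-space swing at constant height via a midpoint at similar radius
    q=p(RACK,.22) if f==1 else p([.60,0.0],.22)
    manip.move_pose(q,o);rep(f)
manip.move_linear(p(RACK,.115),rate=.1);manip.dwell(.2);rep("above")
for n in("scene","top"):
    c=cams.capture(n);np.savez(f"{n}4.npz",**c)
    sl=np.s_[120:270,380:560] if n=="scene" else np.s_[80:210,120:270]
    cv2.imwrite(f"pics/{n}4.png",cv2.resize(c["image"][sl],None,fx=4,fy=4))
E
```

```text
up 13.28 [ 0.4509 -0.2649  0.2192] 0.0309 [-0.   0.5 -3.8] [-0.03  0.    0.05]
0.5 14.45 [ 0.5997 -0.001   0.2198] 0.0308 [-0.2 -0.4 -4.2] [-0.07  0.02 -0.03]
1 15.49 [0.5963 0.2653 0.2199] 0.0308 [-0.6  0.7 -4.1] [-0.09  0.02  0.07]
above 16.89 [0.5965 0.2672 0.116 ] 0.0313 [ 0.4 -0.1 -3.3] [-0.07 -0.   -0.04]
```

View pics/scene4.png

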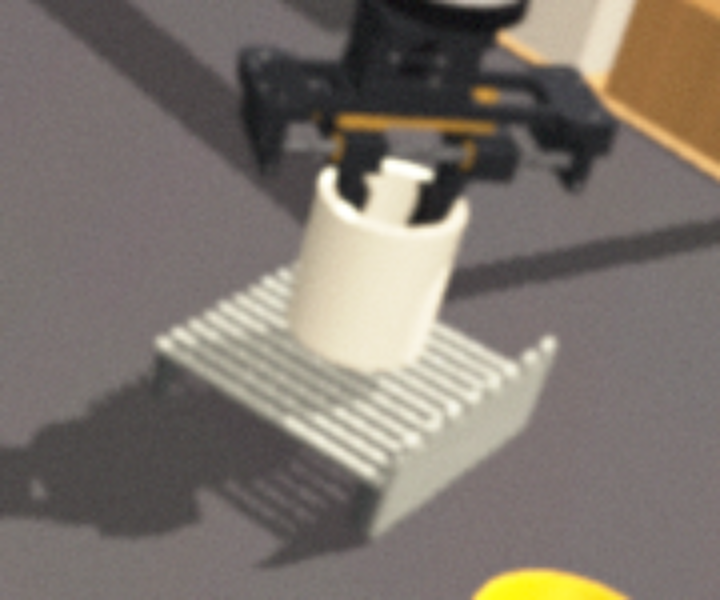

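View pics/top4.png

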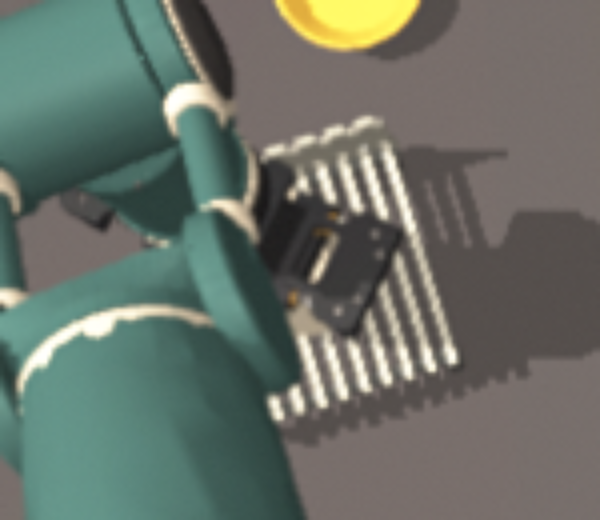

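The cup hangs over the middle of the deck at (375,340) in the scene crop, clear of the comb on the right. I'll lower it step by step while watching the force.

```bash
python3 - <<'E'
from h import *
from cell import manip,cams
def rep(n):
    s=manip.state();print(n,round(s["clock"],2),s["tool_pos"].round(4),round(s["gripper_width"],4),s["contact_force"].round(1),s["moment"].round(2));return s
c=dict(np.load("scene4.npz"));Q=cloud(c);X=Q[150:220,440:510].reshape(-1,3)
im=c["image"][150:220,440:510].reshape(-1,3);w=(im.min(1)>150)&(X[:,2]>.08)&(X[:,2]<.17);print("cup top z",np.percentile(X[w,2],[50,95,99]))
for z in np.arange(.104,.084,-.002):
    manip.move_linear(p(RACK,z),rate=.03);manip.dwell(.1);s=rep(round(z,3))
    if s["contact_force"][2]>3: break
c=cams.capture("scene");cv2.imwrite("pics/s5.png",cv2.resize(c["image"][120:270,380:560],None,fx=4,fy=4))
E
```

```text
cup top z [0.12591051 0.15376439 0.15516078]
0.104 17.61 [0.5961 0.267  0.104 ] 0.0311 [ 0.8 -0.2 -3.7] [-0.04 -0.01  0.01]
0.102 17.96 [0.596 0.267 0.102] 0.0309 [-0.4 -0.4 -4.2] [-0.01 -0.03  0.01]
0.1 18.31 [0.596  0.267  0.0999] 0.031 [-0.   0.4 -4.6] [-0.03  0.    0.04]
0.098 18.66 [0.5959 0.267  0.0979] 0.0312 [ 0.1  0.4 -4.7] [-0.07 -0.02 -0.01]
0.096 19.01 [0.596  0.267  0.0959] 0.0308 [ 0.   0.3 -4.4] [-0.02 -0.03 -0.04]
0.094 19.36 [0.5963 0.2673 0.0945] 0.031 [-0.9  1.3 -1.3] [ 0.06 -0.02  0.04]
0.092 19.71 [0.5964 0.2674 0.0943] 0.031 [-5.  -1.   8.2] [-0.27  0.67 -0.06]
```

View pics/s5.png

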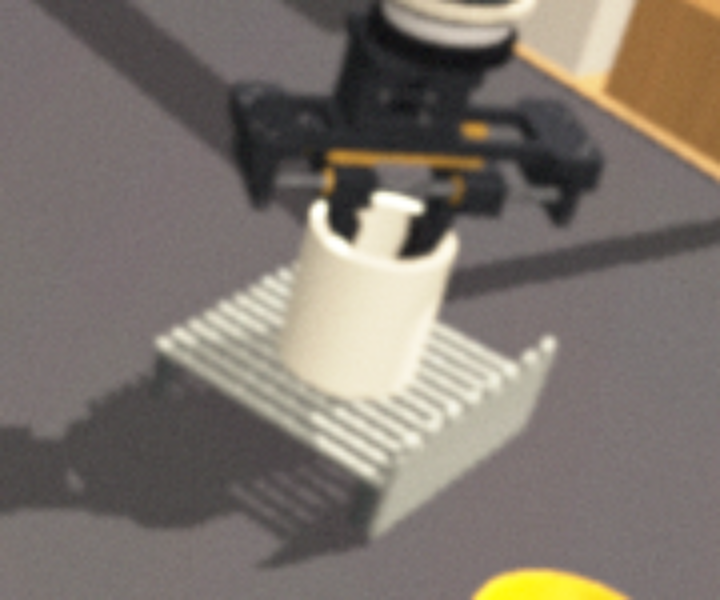

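The cup touched down at TCP z≈0.0945, as expected for the 40 mm deck. In the picture it stands on the bars at (360,390). Next I'll ease the load, release to the free width and withdraw.

```bash
python3 - <<'E'
from h import *
from cell import manip,cams
def rep(n):
    s=manip.state();print(n,round(s["clock"],2),s["tool_pos"].round(4),round(s["gripper_width"],4),s["contact_force"].round(1),s["moment"].round(2));return s
manip.move_linear(p(RACK,.094),rate=.03);rep("ease")
manip.set_gripper(.016,force=15);manip.dwell(.2);rep("rel")
manip.move_linear(p(RACK,.12),rate=.05);rep("a")
manip.move_linear(p(RACK,.26),rate=.15);rep("b")
manip.move_pose(p([.45,-.02],.30),down(np.radians(30)));manip.dwell(.3);rep("c")
for n in("scene","top"):
    c=cams.capture(n);sl=np.s_[120:270,380:560] if n=="scene" else np.s_[80:210,120:270]
    cv2.imwrite(f"pics/{n}6.png",cv2.resize(c["image"][sl],None,fx=4,fy=4))
    Q=cloud(c);m=(Q[...,2]>.122)&(Q[...,2]<.145)&(abs(Q[...,0]-.596)<.08)&(abs(Q[...,1]-.267)<.08)
    X=Q[m];(x,y),r=cv2.minEnclosingCircle(X[:,:2].astype(np.float32));d=np.array([x,y])-RACK;a=np.radians(16.7)
    A=np.c_[X[:,:2],np.ones(len(X))];k=np.linalg.lstsq(A,X[:,2],rcond=None)[0]
    print(n,len(X),np.median(X[:,2]),(x,y),r,"rack frame",d@[np.cos(a),np.sin(a)],d@[-np.sin(a),np.cos(a)],"slope",k[:2])
E
```

```text
ease 20.01 [0.5961 0.2672 0.0944] 0.0306 [-1.5  0.4  1.3] [-0.02  0.19 -0.04]
rel 20.43 [0.5962 0.2673 0.0943] 0.028 [0.4 0.3 0.2] [0.02 0.03 0.04]
a 21.09 [0.5961 0.267  0.1203] 0.0161 [ 0.4  0.3 -0.5] [-0.04  0.01  0.05]
b 22.18 [0.5953 0.2667 0.2585] 0.016 [ 0.1  0.1 -0.8] [-0.01  0.   -0.01]
c 23.71 [ 0.4504 -0.0194  0.2998] 0.0157 [ 0.  -0.4 -0.8] [-0.01  0.    0.05]
scene 433 0.13005189162688058 (0.5972791910171509, 0.2649461627006531) 0.041355330497026443 rack frame 0.0006350461774041307 -0.0023348005617424145 slope [-0.00456159  0.00326365]
top 363 0.13113181345796154 (0.5958020687103271, 0.26676565408706665) 0.041866544634103775 rack frame -0.0002569248050475638 -0.00016758414868773118 slope [0.00123696 0.00595215]
```

View pics/scene6.png

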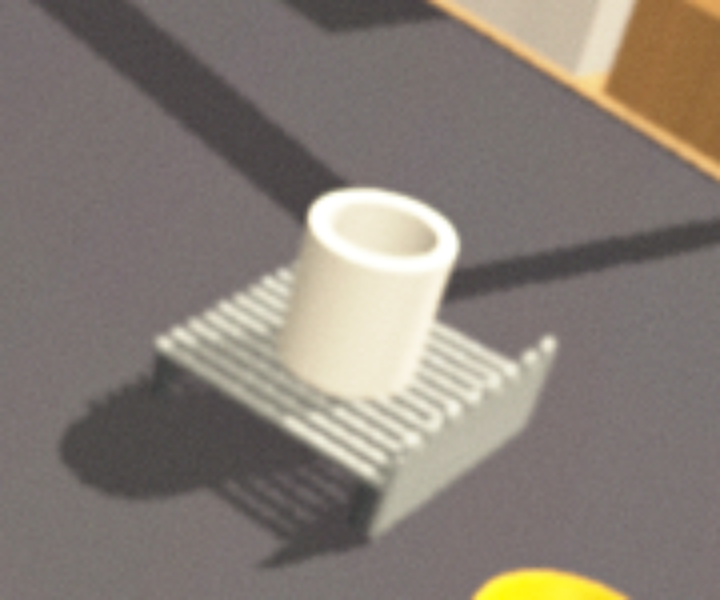

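View pics/top6.png

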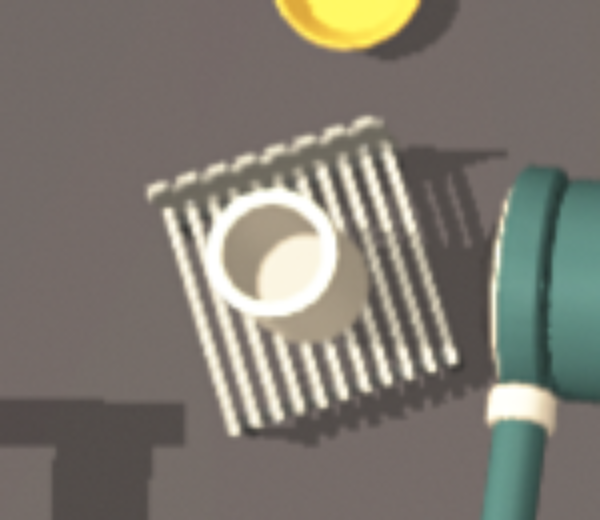

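The cup stands upright and free at the deck centre: rim at (383,228) in the scene crop, (270,253) in the top crop, and rim height 0.131 m. The arm is clear of it, so I'll hand in.

```bash
python3 -c "
from cell import order,manip
order.close_job();print(manip.state()['clock'])"
```

```text
the job is handed in; nothing more can be done
the job is handed in; nothing more can be done
```

The cup is out of its pot, standing upright on the rack deck and released. I handed the job in at about 24 s of the 48 s allowed.

**What I did:** I spread the fingers inside the rim and turned the gripper 95° with the cup still seated. I then pulled the cup straight up, carried it over, lowered it until it touched the deck, let go and moved the arm away.

**Last checks:**
- **Position:** the cup's centre is within about 0.5 mm of my measured deck centre in the top view, and about 2.5 mm in the scene view.
- **Height:** the rim is at 0.130 to 0.131 m, against 0.132 m expected on the 40 mm deck.
- **Upright and clear:** the rim's slope is below 0.01 in both views, and the robot touches nothing.

**Not confirmed:** the plain cup has no mark, so I could not see how far it turned. The twist moment of 0.3 to 0.6 N m is within the stated sticking limit, so the cup probably turned with the fingers. It varied between steps, though, so some slip cannot be ruled out; that is why I turned well past the required 20°.

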